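Book a laser meter back in at the site tool store

TASK

The yellow laser distance meter lying on the bench has come back: set it down gently in the empty tray, flat and screen up. Then, with the meter in and let go, turn that tray's sign half a turn, so that its green face instead of the red one is square to the aisle (the side away from the tray). Leave the other tool place, its sign and everything else on the bench as they are.

Things in the scene. Friction and masses are not known exactly. Their poses are not given: they have to be found in the camera images.
- empty_place: fixed tool place with the EMPTY tray: grey plate 6 mm thick, 134 mm wide, x = -105 to +225 mm. Origin: under the tray's centre, at bench level; +x points from the tray to its sign and on to the aisle, +z up. Tray inside 180 (x) by 120 mm (y), floor 6 mm above the bench, yellow lip 7 mm thick with its top 18 mm above the bench. At x = +170 mm a thin post carries the sign.
- sign_top (a point): middle of the upper edge of the empty tray's sign, on its upright turning axis, 180 mm above the bench; it stays put as the sign turns. The sign is a stiff upright plate 110 mm wide, 75 mm high (105 to 180 mm above the bench), 12 mm thick, nothing above it; one face red with a white bar, the other green with a white disc. Its upper edge can be pinched from above.
- sign (a joint): angle of that sign, rad, positive counter-clockwise from above. At 0 its width lies along the place's y, red face to the aisle (+x), green to the tray; at +3.14 or -3.14 the green face is square to the aisle. It starts near 0. Light friction (0.04 N m) keeps it where it is left; it turns either way, to stops at +3.6 and -3.6.
- meter_mid (a point): centre (14 mm above the underside) of the laser distance meter: yellow box with rounded edges, 115 mm long (x), 50 mm wide (y), 28 mm high (z), about 150 g, green screen and round buttons on top, black nose at +x. It starts flat on the bench, screen up, between the two tool places.
- full_place: the other tool place, the same make and frame as empty_place, with a stud detector in its tray and its green face already to the aisle; leave it alone
- other_sign (a joint): angle of the other place's sign, rad, near 0 (square) at the start; leave it alone
- detector: stud detector (black box 140 x 55 x 26 mm, yellow screen) lying in the other tray; origin: centre of its underside. Bystander, leave it alone.
- tape: tape measure, black with yellow discs, 70 x 42 x 65 mm, standing on the bench; origin: centre of its underside. Bystander, leave it alone.
- battery: battery pack, black with a yellow band, 115 x 75 x 60 mm; origin: centre of its underside. Bystander, leave it alone.
- sealant_jar: jar, 80 mm across, 90 mm high, blue cap; origin: centre of its underside. Bystander, leave it alone.
- knife: closed utility knife, red, 150 x 28 x 18 mm, lying flat; origin: centre of its underside. Bystander, leave it alone.
- mug: white mug, 80 mm across, 95 mm high; origin: centre of its underside. Bystander, leave it alone.
There are look-alikes about, which are no part of the job. Leave any blue or pink look-alike of the part that bears meter_mid alone.

How it is judged:
On the way, in this order (a step that is already met when the one before it is completed fails the run):
1. the meter lies flat, screen up, in the empty tray, let go (x of meter_mid in the frame of empty_place between -0.06 and 0.06 m and y of meter_mid in the frame of empty_place between -0.045 and 0.045 m and z of meter_mid in the frame of empty_place between 0.015 and 0.025 m and angle between meter_mid's own z axis and vertical below 0.12 rad and contact force between the fingers and anything else below 0.5 N), for 0.2 s.
2. then the sign has been turned half a turn, green to the aisle ((value of joint sign between 2.9416 and 3.3416 rad or value of joint sign between -3.3416 and -2.9416 rad)), for 0.2 s.
At the end, for the whole second after the job is handed in: The meter lies flat and screen up on the floor of the tray that was empty (centre within 60 mm along and 45 mm across of the tray's centre, tilt under 0.12 rad), let go; that tray's sign is at rest with its green face to the aisle, within 0.2 rad of square (half a turn either way round) (x of meter_mid in the frame of empty_place between -0.06 and 0.06 m and y of meter_mid in the frame of empty_place between -0.045 and 0.045 m and z of meter_mid in the frame of empty_place between 0.015 and 0.025 m and angle between meter_mid's own z axis and vertical below 0.12 rad and (value of joint sign between 2.9416 and 3.3416 rad or value of joint sign between -3.3416 and -2.9416 rad) and velocity of joint sign between -0.1 and 0.1 rad/s); the robot touches nothing.
It fails at once if the meter is let fall (it moves faster than 0.6 m/s out of the fingers) (linear speed of meter above 0.6 m/s and contact force between the fingers and meter below 0.1 N).
It fails at once if the meter is banged into the tray (over 100 N) (contact force between meter and empty_place above 100 N).
It fails at once if the other sign is turned out of square (more than 0.35 rad) (value of joint other_sign above 0.35 rad or value of joint other_sign below -0.35 rad).
It fails at once if any bystander (stud detector, tape measure, battery, jar, knife or mug) is moved by more than 25 mm (distance of any of detector, tape, battery, sealant_jar, knife, mug from where it was at the start of the episode above 0.025 m).
It also fails if it takes over 64 s, if anything falls off the work surface, if the arm or the gripper's body presses on something with over 40 N, if the wrist force passes 120 N, or if a joint passes its speed limit or range.

ROBOT

A 6-joint arm with a two-finger parallel gripper is mounted at the origin on the work surface. World frame = base frame: x ahead of the robot, y to its left, z up, the work surface at z = 0. Lengths are in m, angles in rad, forces in N, time in s.
With the tool pointing down it reaches from about 0.375 to 0.9 m from the base axis. Payload 3.1 kg.
Tool frame: the origin (TCP) lies on the front face of the gripper's body, between the roots of the fingers; the fingertips stand 70 mm ahead of it and the grasp point (between the pads) lies 51 mm ahead of it; z points along the fingers, y is the line along which they close (so a half turn about z gives the same grasp; the last joint's range is limited). The gripper opens to 87 mm and grips with 3 to 60 N. Pads are 19 mm wide; open, the fingers measure 117 mm over their backs; the gripper's body (75 mm by 190 mm) begins 51 mm behind the grasp point.
Start: joints at [-1.357, 0.527, 1.433, -0, 1.181, -0.178], TCP at [0.239, -0.578, 0.292] pointing down, gripper open.
Joint ranges: [-3.08, 3.08], [-0.75, 2.2], [0.22, 2.44], [-1.43, 4.57], [0, 2.65], [-2.85, 2.85]. Speed limits (rad/s): [2.79, 2.79, 3.14, 3.14, 3.14, 3.14].

INTERFACE

Orientations are given as a unit quaternion [x, y, z, w].
In Python, from rig import robot, cams, ticket gives the robot as it stands. The module is installed in compiled form; this text tells all that it offers.
- The arm moves only by the shell command python3 -m crank 'ROWS' [FORCE]. ROWS is JSON, a list of rows, each a list of 7 numbers: the shift along the tool's x, y, z in cm, then the turn, a rotation vector about the tool's x, y, z in rad, then the closure, from 0 (fully open) to 1 (shut). A call has 1 to 5 rows; each row shifts and turns the commanded pose from where the row before left it, along the tool's axes as they then stand; what a row does not reach is not made up. A row lasts 1/8 s, in which the tool goes at most 62.5 mm and 10.7 degrees, less where a joint would pass 70% of its speed; a pose out of reach is approached as far as the arm can. A call is refused whole if a number of a shift passes 6.25 or a number of a turn 0.188, either way. A call with a gripper value outside its range is refused whole. The fingers move at their own pace and stop on an object; FORCE is the grip in N (left out, the last holds). Time passes only in rows, so rows that do not move let the fingers close. It gives the time, the measured TCP pose, the force, the opening and the grip force at its end, in the units of the state.
- robot.get_obs(): the state, without advancing time (a new reading comes with each control period).
- cams.camera(name): name is "scene" or "top" or "wrist"; returns the picture (420x560x3 uint8, red, green, blue); there is no depth.
- cams.camera_info(name): a dict with "intrinsics" (3x3 intrinsics, pixels), "pose" (4x4, takes a point from camera to world coordinates). Camera axes: x right, y down, z forward; pixel columns grow to the right and rows downward; lengths in m; the calibration is good to about 2 mm. A picture is of the moment at which its call begins: read the wrist's pose just before it. camera_info takes no time and is no camera call; for the wrist camera it gives the pose at the moment of the call.
- ticket.hand_in(): hands the job in; it is judged then, once.
The state is a dict: "time": time; "q": joint angles; "joint_velocities": joint speeds; "joint_torque": joint torques, N m; "position": TCP position; "tool_rot": TCP orientation; "ft_force": force on the tool from outside, world axes, zero at the start; "moment": the same for the moment, N m; "grip_width": finger opening in m; "grip_force": force on a finger pad.
Only numpy, scipy, OpenCV 4.12 (cv2) and the standard library are available. Lean on these libraries where they do the work, as an engineer would, in place of code of your own. Each camera call takes 0.05 s, during which the arm holds its last target. There are 200 camera calls.

## Working session

There is one attempt and no reset: what is moved stays moved. The work goes in short steps, Python scripts to look and compute and a shell command to move; the robot and the scene stay as the last step left them, time stands still between calls to the robot, and variables do not carry over. Pictures are saved under pics/ and viewed, at most 10 in all, crops included, and the job is handed in when it is done.

```bash
mkdir -p pics; python3 - <<'E'
from rig import robot,cams
import cv2,numpy as np
a=cams.camera("scene");b=cams.camera("top")
cv2.imwrite("pics/top.png",b[:,:,::-1]);cv2.imwrite("pics/scene.png",a[:,:,::-1])
for n in("scene","top"):
    i=cams.camera_info(n);print(n,np.round(i["intrinsics"],1).tolist(),np.round(i["pose"],3).tolist())
o=robot.get_obs();print({k:np.round(v,3).tolist() for k,v in o.items()})
E
```

```text
scene [[483.5, 0.0, 288.8], [0.0, 483.5, 206.1], [0.0, 0.0, 1.0]] [[0.25, 0.767, -0.591, 1.338], [0.968, -0.196, 0.155, -0.25], [0.003, -0.611, -0.792, 1.231], [0.0, 0.0, 0.0, 1.0]]
top [[527.6, 0.0, 281.1], [0.0, 527.6, 203.1], [0.0, 0.0, 1.0]] [[0.006, -0.996, 0.089, 0.377], [-1.0, -0.006, 0.001, -0.017], [-0.001, -0.089, -0.996, 1.85], [0.0, 0.0, 0.0, 1.0]]
{'time': 0.1, 'q': [-1.357, 0.528, 1.434, -0.0, 1.181, -0.178], 'joint_velocities': [0.001, -0.002, -0.004, 0.0, -0.0, 0.0], 'joint_torque': [0.0, -44.099, -17.715, 0.063, 0.053, -0.0], 'position': [0.239, -0.577, 0.291], 'tool_rot': [0.981, 0.195, -0.0, -0.001], 'ft_force': [-0.5, 0.454, -0.211], 'moment': [-0.006, 0.012, -0.036], 'grip_force': 0.0, 'grip_width': 0.087}
```

View pics/top.png

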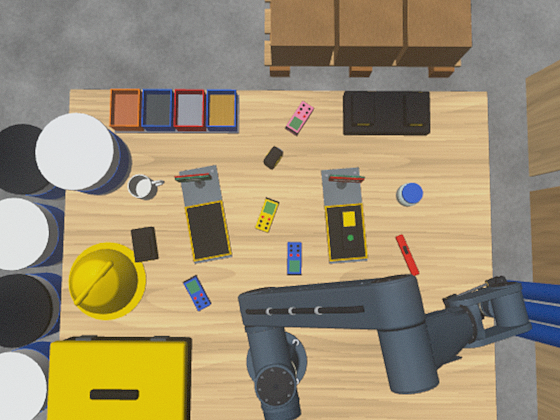

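View pics/scene.png

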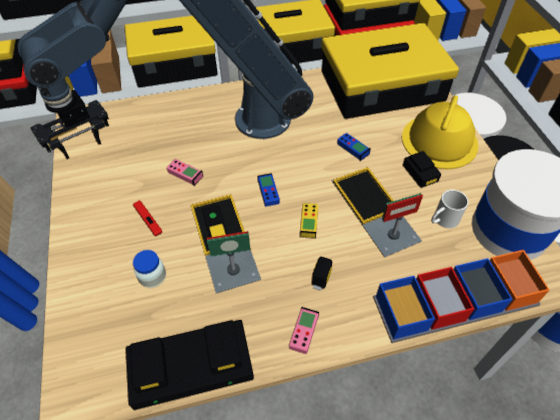

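The top view has the yellow meter at (267,214). Its look-alikes are blue at (294,258) and (197,293), and pink at (300,117) plus one hidden under the arm (scene view 185,172). Of the other yellow things, the detector's screen is at (348,219) and there are also the tray lips. The empty tray is at (208,230) with its red sign at (195,178). I choose the yellow one, and will measure it and check it in a crop.

```bash
cat > h.py <<'E'
from rig import robot,cams
import cv2,numpy as np
def ray(n,uv,z):
    i=cams.camera_info(n);K,T=np.array(i["intrinsics"]),np.array(i["pose"])
    d=np.c_[np.atleast_2d(uv),np.ones(len(np.atleast_2d(uv)))]@np.linalg.inv(K).T@T[:3,:3].T
    return T[:3,3]+d*((z-T[2,3])/d[:,2])[:,None]
def rect(img,x0,y0,x1,y1,lo=(20,110,90),hi=(35,255,255)):
    m=cv2.inRange(cv2.cvtColor(img,cv2.COLOR_RGB2HSV),lo,hi)
    k=np.zeros_like(m);k[y0:y1,x0:x1]=m[y0:y1,x0:x1]
    n,l,s,c=cv2.connectedComponentsWithStats(k,connectivity=8)
    for j in range(1,n):
        if s[j,4]<4:k[l==j]=0
    return cv2.findNonZero(k)[:,0].astype(float)
def box(p):
    r=cv2.minAreaRect(p[:,:2].astype(np.float32));b=cv2.boxPoints(r)
    e=b[1]-b[0],b[2]-b[1];e=max(e,key=np.linalg.norm)
    return np.round(r[0],4),np.round(r[1],4),round(float(np.arctan2(e[1],e[0])),3)
E
python3 - <<'E'
from h import *
a=cams.camera("top")
print("meter",box(ray("top",rect(a,250,192,285,238),.025)))
print("tray",box(ray("top",rect(a,180,196,236,268),.018)))
s=cams.camera("scene")
print("tray s",box(ray("scene",rect(s,330,165,396,226),.018)))
print("meter s",box(ray("scene",rect(s,295,200,323,242),.022)))
cr=np.hstack([cv2.resize(a[160:270,175:285],(400,400),interpolation=2),cv2.resize(s[160:260,290:430],(400,400),interpolation=2)])
cv2.imwrite("pics/crop.png",cr[:,:,::-1])
E
```

```text
meter (array([0.4975, 0.0371]), array([0.0504, 0.1112]), -0.351)
tray (array([0.4432, 0.2415]), array([0.1937, 0.1361]), 0.191)
tray s (array([0.4445, 0.2411]), array([0.2017, 0.137 ]), 0.187)
meter s (array([0.5014, 0.0337]), array([0.0527, 0.1339]), -0.356)
```

View pics/crop.png

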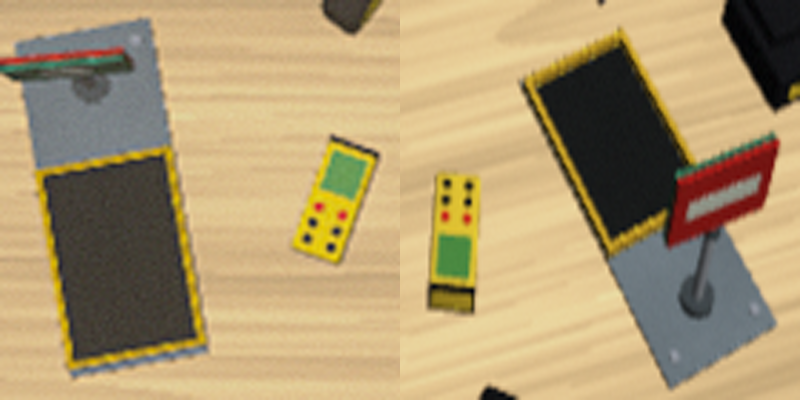

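The crop confirms it: a yellow box with a green screen and buttons on top, black nose at the far end (+x world, yaw about -0.353), centre about (0.499, 0.036). The empty tray is at (0.4435, 0.241) with yaw 0.189, so the sign axis is at about (0.610, 0.273). Going to a point above the meter now.

```bash
python3 -m crank '[[4,-3.9,0.5,0,0,0,0],[4,-3.9,0.5,0,0,0,0],[4,-3.9,0.5,0,0,0,0],[4,-3.9,0.5,0,0,0,0],[4,-3.9,0.5,0,0,0,0]]'
python3 -m crank '[[4,-3.9,0.5,0,0,0,0],[4,-3.9,0.5,0,0,0,0],[4,-3.9,0.5,0,0,0,0],[4,-3.9,0.5,0,0,0,0],[4,-3.9,0.5,0,0,0,0]]'
python3 -m crank '[[3.7,-3.85,0.5,0,0,0,0],[3.7,-3.85,0.5,0,0,0,0],[0,0,1,0,0,0.186,0],[0,0,1,0,0,0.186,0],[0,0,1,0,0,0.186,0]]'
python3 -m crank '[[0,0,0,0,0,0.186,0],[0,0,0,0,0,0,0]]'
cat >> h.py <<'E'
def go(x,y,z,yaw):
    o=robot.get_obs();from scipy.spatial.transform import Rotation as R
    r=R.from_quat(o["tool_rot"]);T=r.as_matrix();p=np.array(o["position"])
    w=np.arctan2(T[1,0],T[0,0]);t=(w-yaw+np.pi)%(2*np.pi)-np.pi
    print("t",round(o["time"],2),"pos",np.round(p,4),"yaw",round(w,3),"tilt",np.round(T[:2,2],3),"q",np.round(o["q"],2),"F",np.round(o["ft_force"],1),"grip",round(o["grip_width"],4),round(o["grip_force"],1))
    print("shift cm",np.round(100*T.T@(np.array([x,y,z])-p),2),"turn z",round(t,3))
E
python3 - <<'E'
from h import *
go(.499,.036,.075,-.353)
a=cams.camera("wrist");cv2.imwrite("pics/w1.png",a[:,:,::-1])
E
```

```text
time: 0.82
position: [0.3495, -0.3194, 0.2672]
tool_rot: [0.981, 0.194, 0.0, 0.0]
ft_force: [1.3, 0.1, 0.3]
grip_width: 0.0871
grip_force: 0.0
time: 1.45
position: [0.4602, -0.0628, 0.2422]
tool_rot: [0.981, 0.195, 0.0, 0.0]
ft_force: [0.9, -1.1, 0.2]
grip_width: 0.0871
grip_force: 0.0
time: 2.08
position: [0.4985, 0.0354, 0.2019]
tool_rot: [0.996, -0.086, 0.0, 0.0]
ft_force: [0.5, -0.2, -0.8]
grip_width: 0.0872
grip_force: 0.0
time: 2.33
position: [0.4984, 0.035, 0.2021]
tool_rot: [0.985, -0.174, -0.0, 0.0]
ft_force: [-0.4, -0.0, -0.5]
grip_width: 0.0869
grip_force: 0.0
t 2.33 pos [0.4984 0.035  0.2021] yaw -0.35 tilt [-0.  0.] q [-0.15  0.5   1.83  0.    0.81  1.77] F [-0.4 -0.  -0.5] grip 0.0869 0.0
shift cm [ 0.03 -0.11 12.71] turn z 0.003
```

View pics/w1.png

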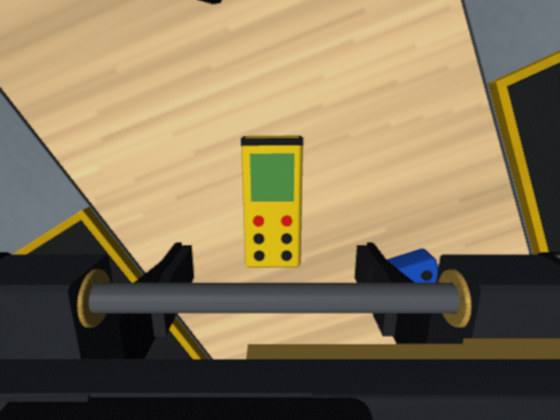

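The wrist view shows the yellow meter upright between the fingers, spanning (241–303, 136–268) with the nose up. Measuring it here.

```bash
python3 - <<'E'
from h import *
a=cams.camera("wrist")
p=rect(a,232,128,312,275)
c,s,y=box(ray("wrist",p,.028));print("incl sides, top plane",c,s,y)
print("top-face corners px",p.min(0),p.max(0))
i=cams.camera_info("wrist");print(np.round(i["pose"],3).tolist())
go(c[0],c[1],.075,y)
E
```

```text
incl sides, top plane [0.5013 0.0343] [0.0499 0.115 ] -0.345
top-face corners px [241. 135.] [302. 267.]
[[-0.342, -0.902, -0.263, 0.571], [-0.94, 0.328, 0.096, 0.007], [0.0, 0.28, -0.96, 0.295], [0.0, 0.0, 0.0, 1.0]]
t 2.42 pos [0.4985 0.035  0.2023] yaw -0.349 tilt [ 0. -0.] q [-0.15  0.5   1.83 -0.    0.81  1.77] F [-0.  -0.1 -0. ] grip 0.087 0.0
shift cm [ 0.28 -0.03 12.73] turn z -0.004
```

```bash
python3 -m crank '[[0.3,0,4,0,0,0,0.15],[0,0,4,0,0,0,0.15],[0,0,3,0,0,0,0.15],[0,0,1.6,0,0,0,0.15],[0,0,0,0,0,0,0.15]]' 20
python3 -m crank '[[0,0,0,0,0,0,0.5],[0,0,0,0,0,0,0.6],[0,0,0,0,0,0,0.6],[0,0,0,0,0,0,0.6],[0,0,0,0,0,0,0.6]]' 20
python3 -m crank '[[0,0,-1,0,0,0,0.6],[0,0,-3,0,0,0,0.6],[0,0,-3,0,0,0,0.6],[0,0,-3,0,0,0,0.6],[0,0,0,0,0,0,0.6]]' 20
python3 - <<'E'
from h import *
go(.4435,.241,.14,.189)
E
```

```text
time: 3.05
position: [0.501, 0.034, 0.0756]
tool_rot: [0.985, -0.175, -0.001, 0.0]
ft_force: [-0.1, -1.5, -0.1]
grip_width: 0.0742
grip_force: 0.0
time: 3.68
position: [0.5018, 0.034, 0.0771]
tool_rot: [0.985, -0.175, 0.001, -0.0]
ft_force: [-0.4, 0.6, 5.9]
grip_width: 0.0497
grip_force: 20.0
time: 4.3
position: [0.5023, 0.0338, 0.1784]
tool_rot: [0.985, -0.175, 0.002, -0.0]
ft_force: [-0.3, 0.3, -1.9]
grip_width: 0.0498
grip_force: 20.0
t 4.3 pos [0.5023 0.0338 0.1784] yaw -0.352 tilt [ 0.005 -0.001] q [-0.16  0.54  1.84 -0.    0.75  1.77] F [-0.3  0.3 -1.9] grip 0.0498 20.0
shift cm [-12.68 -17.42   3.79] turn z -0.541
```

```bash
python3 -m crank '[[-2.5,-3.5,0,0,0,0,0.6],[-2.5,-3.5,0,0,0,0,0.6],[-2.5,-3.5,0,0,0,0,0.6],[-2.5,-3.5,0,0,0,0,0.6],[-2.6,-3.4,0,0,0,0,0.6]]'
python3 -m crank '[[0,0,0,0,0,-0.18,0.6],[0,0,0,0,0,-0.18,0.6],[0,0,0,0,0,-0.18,0.6],[0,0,0,0,0,0,0.6]]'
python3 - <<'E'
from h import *
go(.4435,.241,.083,.189)
a=cams.camera("wrist");cv2.imwrite("pics/w2.png",a[:,:,::-1])
E
```

```text
time: 4.92
position: [0.4418, 0.2417, 0.175]
tool_rot: [0.985, -0.175, -0.001, 0.001]
ft_force: [1.1, -0.2, -1.0]
grip_width: 0.0498
grip_force: 20.0
time: 5.42
position: [0.4422, 0.2405, 0.1752]
tool_rot: [0.996, 0.093, -0.001, 0.0]
ft_force: [0.3, 0.3, -0.6]
grip_width: 0.0493
grip_force: 20.0
t 5.42 pos [0.4422 0.2405 0.1752] yaw 0.186 tilt [-0.002 -0.001] q [ 0.28  0.55  1.84 -0.    0.75  1.66] F [ 0.3  0.3 -0.6] grip 0.0493 20.0
shift cm [ 0.16 -0.02  9.22] turn z -0.003
```

View pics/w2.png

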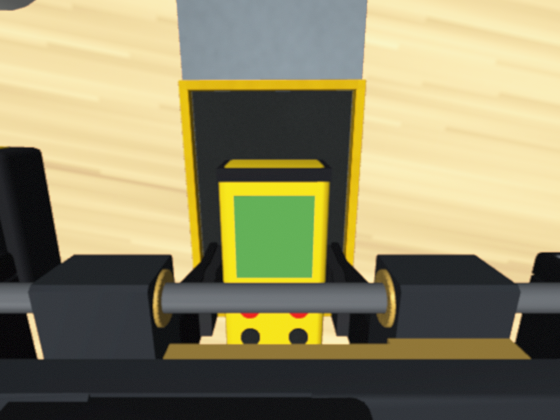

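The meter hangs level over the middle of the tray (lip from x=180 to 366 px, meter at 218–330 px). Lowering it slowly.

```bash
python3 -m crank '[[0,0,3,0,0,0,0.6],[0,0,3,0,0,0,0.6],[0,0,2,0,0,0,0.6],[0,0,0.5,0,0,0,0.6],[0,0,0.3,0,0,0,0.6]]'
python3 -m crank '[[0,0,0.2,0,0,0,0.6],[0,0,0.2,0,0,0,0.6],[0,0,0,0,0,0,0.6]]'
```

```text
time: 6.1
position: [0.4431, 0.2407, 0.0881]
tool_rot: [0.996, 0.093, -0.0, 0.0]
ft_force: [0.1, -0.2, -1.4]
grip_width: 0.0499
grip_force: 20.0
time: 6.48
position: [0.4431, 0.2408, 0.0846]
tool_rot: [0.996, 0.094, 0.0, -0.0]
ft_force: [1.3, -0.0, -1.1]
grip_width: 0.05
grip_force: 20.0
```

```bash
python3 -m crank '[[0,0,0.1,0,0,0,0.6],[0,0,0.1,0,0,0,0.6],[0,0,0,0,0,0,0.6]]'
```

```text
time: 6.85
position: [0.4431, 0.2408, 0.0831]
tool_rot: [0.996, 0.094, 0.0, -0.0]
ft_force: [-0.8, -1.3, 5.0]
grip_width: 0.0499
grip_force: 20.0
```

Contact at 5 N. I'll release with a partial opening and rise.

```bash
python3 -m crank '[[0,0,0,0,0,0,0.3],[0,0,0,0,0,0,0.28],[0,0,0,0,0,0,0.28],[0,0,0,0,0,0,0.28],[0,0,0,0,0,0,0.28]]'
python3 -m crank '[[0,0,-1,0,0,0,0.28],[0,0,-4,0,0,0,0.28],[0,0,-5,0,0,0,0.28],[0,0,-5,0,0,0,0.28],[0,0,-5,0,0,0,0.28]]'
python3 -m crank '[[0,0,-5,0,0,0,0.28],[-4,0,0,0,0,0,0.28],[-4,0,0,0,0,0,0.28],[0,0,0,0,0,0,0.28]]'
python3 - <<'E'
from h import *
go(.610,.273,.28,.189-np.pi/2)
a=cams.camera("wrist");t=cams.camera("top");s=cams.camera("scene")
im=np.hstack([cv2.resize(a,(400,300)),cv2.resize(s[160:265,290:430],(400,300),interpolation=2)])
im=np.vstack([im,np.hstack([cv2.resize(t[150:240,165:285],(400,300),interpolation=2),np.zeros((300,400,3),np.uint8)])])
cv2.imwrite("pics/w3.png",im[:,:,::-1]);np.savez("f.npz",a=a,t=t,s=s)
E
```

```text
time: 7.48
position: [0.443, 0.2408, 0.0822]
tool_rot: [0.996, 0.094, -0.0, 0.0]
ft_force: [0.5, -0.5, 0.6]
grip_width: 0.0623
grip_force: 0.0
time: 8.1
position: [0.4425, 0.2406, 0.2846]
tool_rot: [0.996, 0.094, 0.0, -0.0]
ft_force: [-0.2, -0.0, -0.4]
grip_width: 0.0627
grip_force: 0.0
time: 8.6
position: [0.3607, 0.2251, 0.3326]
tool_rot: [0.996, 0.094, -0.001, 0.0]
ft_force: [-0.1, 0.1, -0.4]
grip_width: 0.0628
grip_force: 0.0
t 8.6 pos [0.3607 0.2251 0.3326] yaw 0.189 tilt [-0.002 -0.001] q [0.29 0.2  1.85 0.   1.09 1.68] F [-0.1  0.1 -0.4] grip 0.0628 0.0
shift cm [ 2.54e+01 -2.00e-02  5.20e+00] turn z 1.571
```

View pics/w3.png

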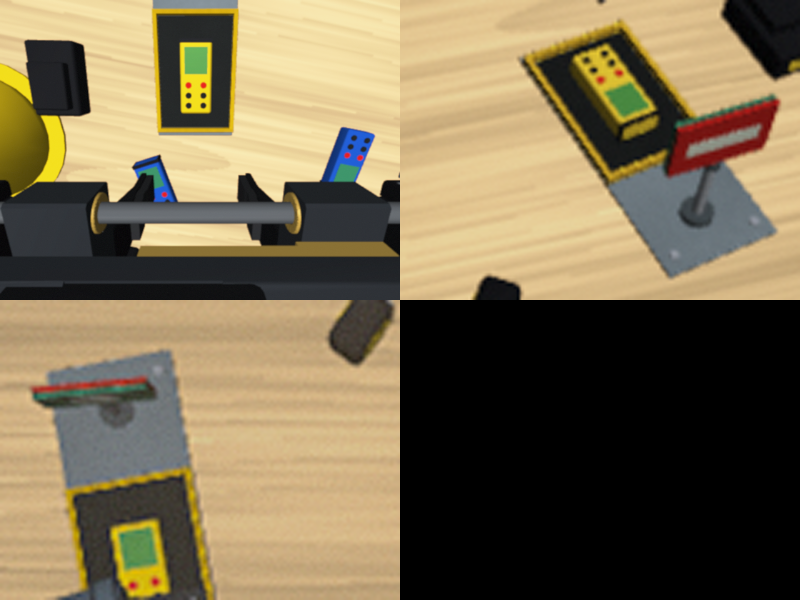

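The meter lies flat, screen up, in the middle of the tray (wrist inset 195,78), let go. The red sign is square-ish. Measuring the sign's upper edge from the top camera.

```bash
python3 - <<'E'
from h import *
t=np.load("f.npz")["t"]
h=cv2.cvtColor(t,cv2.COLOR_RGB2HSV);m=cv2.inRange(h,(0,120,80),(8,255,255))|cv2.inRange(h,(172,120,80),(180,255,255))
k=np.zeros_like(m);k[165:190,165:222]=m[165:190,165:222]
p=ray("top",cv2.findNonZero(k)[:,0].astype(float),.18);print("red",len(p),box(p))
E
python3 -m crank '[[5,0,0,0,0,0.18,0],[0,0,0,0,0,0.18,0],[0,0,0,0,0,0.18,0],[0,0,0,0,0,0.18,0],[0,0,0,0,0,0.18,0]]'
python3 -m crank '[[0,0,0,0,0,0.18,0],[0,0,0,0,0,0.18,0],[0,0,0,0,0,0.18,0],[0,0,0,0,0,0.131,0],[0,0,0,0,0,0,0]]'
python3 - <<'E'
from h import *
go(.610,.273,.29,.189-np.pi/2)
E
```

```text
red 58 (array([0.613 , 0.2737]), array([0.0053, 0.1089]), -1.473)
time: 9.38
position: [0.4151, 0.2353, 0.3321]
tool_rot: [0.936, -0.352, 0.0, -0.0]
ft_force: [-0.5, 0.9, -0.5]
grip_width: 0.0869
grip_force: 0.0
time: 10.0
position: [0.4222, 0.1544, 0.3235]
tool_rot: [0.796, -0.603, -0.035, -0.04]
ft_force: [0.2, -0.1, 0.4]
grip_width: 0.087
grip_force: 0.0
t 10.0 pos [0.4222 0.1544 0.3235] yaw -1.296 tilt [-0.008  0.105] q [0.04 0.24 1.83 0.12 1.08 2.85] F [ 0.2 -0.1  0.4] grip 0.087 0.0
shift cm [ -5.93 -21.2    4.43] turn z 0.086
```

Turning that way ran joint 6 to its limit (q6 = 2.85). I'll level the tool and turn it back the other way to yaw +1.67.

```bash
python3 -m crank '[[0,0,0,0,0,-0.185,0],[0,0,0,0,0,-0.185,0],[0,0,0,0,0.1,-0.1,0],[0,0,0,0,0,-0.185,0],[0,0,0,0,0,-0.185,0]]'
python3 -m crank '[[0,0,0,0,0,-0.185,0],[0,0,0,0,0,-0.185,0],[0,0,0,0,0,-0.185,0],[0,0,0,0,0,-0.185,0],[0,0,0,0,0,-0.185,0]]'
python3 -m crank '[[0,0,0,0,0,-0.185,0],[0,0,0,0,0,-0.185,0],[0,0,0,0,0,-0.185,0],[0,0,0,0,0,-0.185,0],[0,0,0,0,0,-0.185,0]]' | tail -6
python3 - <<'E'
from h import *
from scipy.spatial.transform import Rotation as R
go(.610,.274,.29,1.669)
o=robot.get_obs();tz=R.from_euler('z',1.669)*R.from_quat([1,0,0,0])
print("full rotvec",np.round((R.from_quat(o["tool_rot"]).inv()*tz).as_rotvec(),3))
E
```

```text
time: 10.62
position: [0.4217, 0.1573, 0.3241]
tool_rot: [0.975, -0.222, 0.025, -0.021]
ft_force: [1.6, -0.0, 0.3]
grip_width: 0.0867
grip_force: 0.0
time: 11.25
position: [0.4218, 0.1572, 0.324]
tool_rot: [0.971, 0.236, 0.031, -0.007]
ft_force: [-0.8, 0.7, -0.3]
grip_width: 0.0868
grip_force: 0.0
time: 11.88
position: [0.4218, 0.1571, 0.324]
tool_rot: [0.764, 0.645, 0.031, 0.007]
ft_force: [0.5, 1.0, 0.6]
grip_width: 0.0872
grip_force: 0.0
t 11.88 pos [0.4218 0.1571 0.324 ] yaw 1.403 tilt [0.057 0.029] q [0.09 0.23 1.85 0.03 1.01 0.25] F [0.5 1.  0.6] grip 0.0872 0.0
shift cm [14.52 16.38  4.81] turn z -0.266
full rotvec [ 0.057 -0.031 -0.267]
```

```bash
python3 -m crank '[[0,0,0,0.028,-0.015,-0.133,0],[0,0,0,0.028,-0.015,-0.133,0],[0,0,0,0,0,0,0]]' >/dev/null
python3 - <<'E'
from h import *
go(.610,.274,.29,1.669)
E
```

```text
t 12.25 pos [0.422  0.1571 0.3239] yaw 1.661 tilt [0.001 0.002] q [0.11 0.25 1.81 0.   1.08 0.02] F [-1.   0.  -0.6] grip 0.0868 0.0
shift cm [ 9.95 19.77  3.42] turn z -0.008
```

```bash
python3 -m crank '[[2.5,4.9,0,0,0,0,0],[2.5,4.9,0,0,0,0,0],[2.5,5,0.5,0,0,0,0],[2.45,5,0.5,0,0,0,0],[0,0,0,0,0,0,0]]' >/dev/null
python3 - <<'E'
from h import *
go(.610,.274,.23,1.669)
a=cams.camera("wrist");cv2.imwrite("pics/w4.png",a[:,:,::-1]);np.save("w4.npy",a)
i=cams.camera_info("wrist");T=np.array(i["pose"]);K=np.array(i["intrinsics"]);np.savez("w4c.npz",T=T,K=K)
for s in(-.055,0,.055):
    w=np.array([.610+s*np.cos(1.669),.274+s*np.sin(1.669),.18]);c=K@(T[:3,:3].T@(w-T[:3,3]));print("expected px",np.round(c[:2]/c[2]))
E
```

```text
t 12.88 pos [0.612  0.2751 0.3119] yaw 1.66 tilt [0.001 0.002] q [0.26 0.57 1.29 0.   1.28 0.17] F [-0.4 -1.   0.2] grip 0.0869 0.0
shift cm [-0.11 -0.21  8.19] turn z -0.009
expected px [275. 290.]
expected px [274. 221.]
expected px [273. 144.]
```

View pics/w4.png

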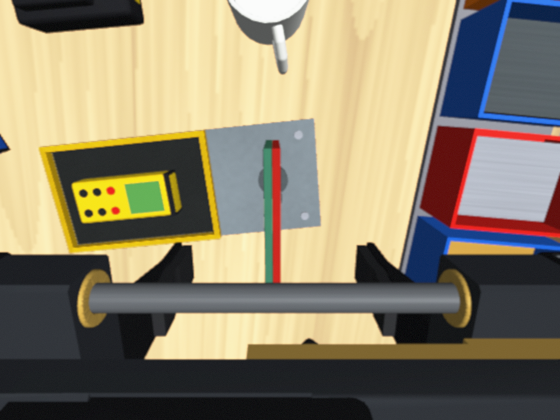

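The sign is seen edge-on from (272,142) to (272,280), green left and red right, matching the expected pixels to about 2 px. Descending to pinch the edge.

```bash
python3 -m crank '[[-0.1,-0.2,3,0,0,-0.009,0.2],[0,0,3,0,0,0,0.4],[0,0,2,0,0,0,0.4],[0,0,0.9,0,0,0,0.4],[0,0,0,0,0,0,0.4]]' 15
python3 -m crank '[[0,0,0,0,0,0,0.7],[0,0,0,0,0,0,1],[0,0,0,0,0,0,1],[0,0,0,0,0,0,1],[0,0,0,0,0,0,1]]' 15
```

```text
time: 13.55
position: [0.6066, 0.2716, 0.2249]
tool_rot: [0.672, 0.741, -0.0, -0.001]
ft_force: [-0.1, -0.7, 0.9]
grip_width: 0.0535
grip_force: 0.0
time: 14.18
position: [0.6104, 0.2721, 0.2251]
tool_rot: [0.672, 0.741, 0.004, 0.002]
ft_force: [5.8, 0.5, -2.4]
grip_width: 0.0117
grip_force: 15.0
```

```bash
python3 -m crank '[[0.1,0.35,0,0,0,0.1,1],[0,0,0,0,0,0.17,1],[0,0,0,0,0,0.17,1],[0,0,0,0,0,0.17,1],[0,0,0,0,0,0.17,1]]'
python3 -m crank '[[0,0,0,0,0,0.17,1],[0,0,0,0,0,0.17,1],[0,0,0,0,0,0.17,1],[0,0,0,0,0,0.17,1],[0,0,0,0,0,0.1,1]]'
python3 - <<'E'
from h import *
go(.610,.273,.30,1.669-1.57)
E
```

```text
time: 14.8
position: [0.6099, 0.2727, 0.2251]
tool_rot: [0.904, 0.428, -0.001, -0.001]
ft_force: [-2.1, -0.6, 3.0]
grip_width: 0.0117
grip_force: 15.0
time: 15.42
position: [0.6093, 0.2737, 0.2251]
tool_rot: [0.999, 0.053, -0.002, -0.001]
ft_force: [-2.8, 1.4, 3.4]
grip_width: 0.0117
grip_force: 15.0
t 15.43 pos [0.6093 0.2737 0.2251] yaw 0.106 tilt [-0.004  0.002] q [0.25 0.66 1.38 0.   1.11 1.72] F [-2.8  1.4  3.4] grip 0.0117 15.0
shift cm [ 0.04  0.06 -7.49] turn z 0.007
```

```bash
python3 -m crank '[[0,0,0,0,0,0,0.6],[0,0,0,0,0,0,0.4],[0,0,0,0,0,0,0.4],[0,0,-3,0,0,0,0.4],[0,0,-4,0,0,0,0.4]]' >/dev/null
for i in 1 2 3; do python3 -m crank '[[0,0,0,0,0,-0.185,0.4],[0,0,0,0,0,-0.185,0.4],[0,0,0,0,0,-0.185,0.4],[0,0,0,0,0,-0.185,0.4],[0,0,0,0,0,-0.185,0.4]]' >/dev/null; done
python3 -m crank '[[0,0,0,0,0,-0.185,0.4],[0,0,0,0,0,-0.185,0.4],[0,0,0,0,0,0,0.4]]' >/dev/null
python3 - <<'E'
from h import *
from scipy.spatial.transform import Rotation as R
go(.610,.273,.225,.106-np.pi)
o=robot.get_obs();tz=R.from_euler('z',.106-np.pi)*R.from_quat([1,0,0,0])
print("full rotvec",np.round((R.from_quat(o["tool_rot"]).inv()*tz).as_rotvec(),3))
E
```

```text
t 18.3 pos [0.6108 0.2729 0.2947] yaw -3.031 tilt [-0.001  0.001] q [ 0.25  0.59  1.31  0.    1.24 -1.43] F [-0.7  0.4  0.2] grip 0.0523 0.0
shift cm [0.08 0.01 6.97] turn z 0.005
full rotvec [ 0.002 -0.     0.005]
```

```bash
python3 -m crank '[[0,0,3,0,0,0,0.4],[0,0,3,0,0,0,0.4],[0,0,1,0,0,0,0.4],[0,0,0,0,0,0,0.8],[0,0,0,0,0,0,1]]' 15
python3 -m crank '[[0,0,0,0,0,0,1],[0,0,0,0,0,0,1],[0,0,0,0,0,0.165,1],[0,0,0,0,0,0.165,1],[0,0,0,0,0,0.165,1]]'
python3 -m crank '[[0,0,0,0,0,0.165,1],[0,0,0,0,0,0.165,1],[0,0,0,0,0,0.165,1],[0,0,0,0,0,0.165,1],[0,0,0,0,0,0.165,1]]'
python3 -m crank '[[0,0,0,0,0,0.165,1],[0,0,0,0,0,0,1],[0,0,0,0,0,0,1]]' >/dev/null
python3 - <<'E'
from h import *
go(.610,.273,.30,.189+np.pi/2-2*np.pi+np.pi-np.pi)
E
```

```text
time: 18.92
position: [0.6115, 0.2734, 0.2262]
tool_rot: [-0.056, 0.998, 0.001, 0.001]
ft_force: [0.2, -0.7, 0.8]
grip_width: 0.0393
grip_force: 0.0
time: 19.55
position: [0.6108, 0.2738, 0.2255]
tool_rot: [0.193, 0.981, 0.001, 0.0]
ft_force: [0.8, 2.3, 0.7]
grip_width: 0.0118
grip_force: 14.9
time: 20.18
position: [0.6108, 0.2738, 0.2255]
tool_rot: [0.57, 0.822, 0.001, -0.001]
ft_force: [0.3, 0.9, 0.0]
grip_width: 0.0121
grip_force: 14.9
t 20.55 pos [0.6108 0.2737 0.2255] yaw 1.771 tilt [0.    0.003] q [0.25 0.66 1.38 0.   1.11 0.05] F [-0.4  3.   2.7] grip 0.012 15.0
shift cm [-0.03 -0.09 -7.45] turn z 0.011
```

Yaw is 1.771 against a target of 1.760, so the sign is square to about 0.01 rad. Releasing, rising and checking.

```bash
python3 -m crank '[[0,0,0,0,0,0,0.7],[0,0,0,0,0,0,0.4],[0,0,0,0,0,0,0.4],[0,0,-2,0,0,0,0.4],[0,0,-4,0,0,0,0.4]]' >/dev/null
python3 -m crank '[[0,-3,-4,0,0,0,0.4],[0,-5,-1,0,0,0,0.4],[0,-5,0,0,0,0,0.4],[0,-5,0,0,0,0,0.4],[0,0,0,0,0,0,0.4]]'
python3 - <<'E'
from h import *
t=cams.camera("top");s=cams.camera("scene")
im=np.hstack([cv2.resize(t[140:260,110:270],(400,300),interpolation=2),cv2.resize(s[140:280,250:437],(400,300),interpolation=2)])
cv2.imwrite("pics/end.png",im[:,:,::-1])
E
```

```text
time: 21.8
position: [0.4298, 0.2367, 0.3346]
tool_rot: [0.633, 0.774, -0.002, -0.002]
ft_force: [0.7, 0.8, -0.9]
grip_width: 0.0525
grip_force: 0.0
```

View pics/end.png

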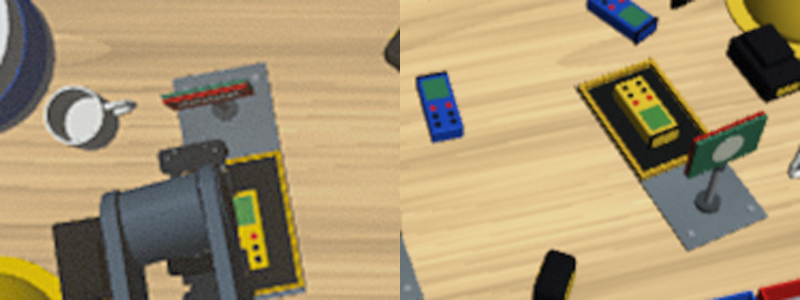

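The green face with its white disc (scene crop 727,148) is square to the aisle, the meter lies flat in the tray (647,108), and the arm is clear.

```bash
python3 -c "
from rig import ticket
print(ticket.hand_in())"
```

```text
the job is handed in; nothing more can be done
None
```

The meter lies flat, screen up and let go in the formerly empty tray, that tray's sign now has its green face square to the aisle (gripper angle within about 0.01 rad when released), and the job was handed in at about 22 s; no verdict was returned.

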